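Lean the slide tray to drain

TASK

Take the tall slide tray out of the white wire rack and lean it on the steel draining stand: bottom edge down in the shallow drip tray on the side of the bar away from the robot, face resting back against the bar about midway along it and square to it, tilted about 20 degrees from upright. Let go of it there, and leave the two shorter plain covers in the rack.

Things in the scene. Friction and masses are not known exactly. Their poses are not given: they have to be found in the camera images.
- slide_tray_center (a point): Centre of the loose slide tray: grey plastic slab 160 mm tall, 110 wide, 10 thick, about 180 g, four glass slides one above another in each face (faces alike), plain strip along the top. Stands upright in one of 3 slots (55 mm apart) of a white wire rack; centre 86 mm, top edge 166 mm, rack's hoops 48 mm above the table. x: thickness, y: width, z: to the top edge.
- stand_bar (a point): Middle of the axis of the fixed steel draining stand's level round bar (12 mm thick, 180 long, posts at its ends), 100 mm above the table. Under it a shallow drip tray: floor 4 mm, rim 16 mm above the table. x: level, square to the bar, away from the robot, to the open side where the slide tray's foot belongs (105 mm of floor to the rim); y: along the bar; z: up.
- cover_a_center (a point): Centre of a plain grey tray cover, 105 mm tall, 110 wide, 10 thick, upright in another slot of the same rack (centre 58 mm, top edge 111 mm above the table). Axes as for the slide tray.
- cover_b_center (a point): Centre of the second plain tray cover, same in size and looks, upright in the remaining slot.
There are look-alikes about, which are no part of the job. What is shaped like the part that bears slide_tray_center but purple is not meant.

How it is judged (in metres and radians):
At the end, for the whole second after the job is handed in: The slide tray rests with its foot on the drip tray's floor and its face on the far side of the bar, tilted 10 to 32 degrees from upright, within 30 mm of the bar's middle and 12 degrees of square to it, at rest. Both covers still stand in the rack within 25 mm of their start (angle between slide_tray_center's own z axis and vertical between 0.175 and 0.56 rad and angle between the y axis of slide_tray_center and the y axis of stand_bar, either way round below 0.22 rad and x of slide_tray_center in the frame of stand_bar between 0.005 and 0.045 m and y of slide_tray_center in the frame of stand_bar between -0.03 and 0.03 m and z of slide_tray_center in the frame of stand_bar between -0.035 and -0.009 m and linear speed of slide_tray below 0.02 m/s and distance of each of cover_a_center, cover_b_center from where it was at the start of the episode below 0.025 m); the robot touches nothing.
It also fails if it takes over 37 s, if anything falls off the work surface, if the arm or the gripper's body presses on something with over 40 N, if the wrist force passes 120 N, or if a joint passes its speed limit or range.

ROBOT

A 7-joint arm with a two-finger parallel gripper is mounted at the origin on the work surface. World frame = base frame: x ahead of the robot, y to its left, z up, the work surface at z = 0. Lengths are in m, angles in degrees, forces in N, time in s.
With the tool pointing down it reaches from about 0.425 to 0.875 m from the base axis. Payload 4.7 kg.
Tool frame: the origin (TCP) lies on the mounting face of the last link; the fingertips stand 182 mm ahead of it and the grasp point (between the pads) lies env.grip_depth ahead of it (env.grip_depth is the distance from the TCP to the grasp point, in m); x points along the fingers, y is the direction in which the jaws open and shut, and the axes are right-handed (so a half turn about x gives the same grasp; the last joint's range is limited). The gripper opens to 87 mm and grips with 3 to 60 N. Pads are 19 mm wide; open, the fingers measure 117 mm over their backs; the gripper's body (75 mm by 190 mm) begins 51 mm behind the grasp point.
Start: joints at [75.006, 18.392, -4.016, 83.108, 1.295, 78.541, -3.26], TCP at [0.177, -0.625, 0.405] pointing down, gripper open.
Joint ranges: [-163.93, 163.93], [-17.29, 119.83], [-79.2, 71.16], [3.27, 140.29], [-89.18, 269.18], [5.43, 117.66], [-154.24, 154.24]. Speed limits (degrees/s): [147.25, 147.25, 180, 180, 180, 180, 180].

INTERFACE

Orientations are given as [roll, pitch, yaw] about the fixed x, y, z axes, in that order (R = Rz(yaw) Ry(pitch) Rx(roll)).
In Python, from cell import sensors, viewer, env gives the robot as it stands.
- The arm moves only by the tool carry_out, never from a script. Its argument "moves" is a list of rows, each a list of 4 numbers: the shift along the world's x, y, z in cm, then the turn about the world's z in rad. In form: [[tx, ty, tz, spin], ...]. A call has 1 to 12 rows; each row shifts and turns the pose as measured when the row begins; what a row does not reach is not made up. A row lasts 1/10 s, in which the tool goes at most 50 mm and 8.59 degrees, less where a joint would pass 70% of its speed; a pose out of reach is approached as far as the arm can. A call with a gripper value outside its range is refused whole. "hand" is the finger opening in cm, from 0 to 8.7, set as the call begins (left out, the last holds). The fingers move at their own pace and stop on an object; "force" is the grip in N (left out, the last holds). Time passes only in rows, so rows that do not move let the fingers close. It gives the time, the measured TCP pose, the force and the opening at its end, in the units of the state.
- sensors.get_obs(): the state, without advancing time (a new reading comes with each control period).
- viewer.read_camera(name): name is "scene" or "top"; returns the picture (420x560x3 uint8, red, green, blue); there is no depth.
- viewer.camera_model(name): a dict with "K" (3x3 intrinsics, pixels), "extrinsics" (4x4, takes a point from world to camera coordinates). Camera axes: x right, y down, z forward; pixel columns grow to the right and rows downward; lengths in m; the calibration is good to about 2 mm. A picture is of the moment at which its call begins. camera_model takes no time and is no camera call.
- env.sign_off(): hands the job in, once; it reports no verdict.
The state is a dict: "time_s": time; "qpos": joint angles; "joint_velocities": joint speeds; "effort": joint torques, N m; "tool_pos": TCP position; "tool_rot": TCP orientation; "force": force on the tool from outside, world axes, zero at the start; "wrist_torque": the same for the moment, N m; "grip_width": finger opening in m.
Only numpy, scipy, OpenCV 4.12 (cv2) and the standard library are available. Lean on these libraries where they do the work, as an engineer would, in place of code of your own. Each camera call takes 0.05 s, during which the arm holds its last target. There are 200 camera calls.

## Working session

There is one attempt and no reset: what is moved stays moved. The work goes in short steps, Python scripts to look and compute and a tool call to move; the robot and the scene stay as the last step left them, time stands still between calls to the robot, and variables do not carry over. Pictures are saved under pics/ and viewed, about 8 in all and at most 12, crops included, and the job is handed in when it is done.

Besides the shell and the picture viewer there is one more tool, called by a JSON object that holds its "api" and its "payload". carry_out: Moves the arm, as the interface text tells. Its arguments: {"type":"object","properties":{"moves":{"type":"array"},"hand":{"type":"number"},"force":{"type":"number"}},"required":["moves"]}

```bash
mkdir -p pics; ls; python3 - <<'E'
from cell import sensors, viewer, env
import cv2,numpy as np
np.set_printoptions(suppress=True,precision=4)
print(env.grip_depth); o=sensors.get_obs()
for k in o: print(k,o[k])
for n in("scene","top"):
    im=viewer.read_camera(n); cv2.imwrite(f"pics/{n}0.png",im[:,:,::-1]); m=viewer.camera_model(n); print(n,m["K"],m["extrinsics"])
E
```

```text
pics
0.1635
time_s 0.0
qpos [75.0062 18.4433 -4.0132 83.1772  1.2958 78.5415 -3.2596]
joint_velocities [ 0.0454  0.0325  0.012   0.0274  0.0468  0.1173 -0.0713]
effort [ -0.0003 -49.1285  -0.4043 -31.2527  -0.0641   0.0437   0.0002]
tool_pos [ 0.1769 -0.6253  0.4036]
tool_rot [-86.3784  89.883  109.4236]
force [-0.3039 -0.358   0.2079]
wrist_torque [-0.0292  0.044   0.0012]
grip_width 0.08674953073973886
scene [[545.0633   0.     292.5422]
 [  0.     545.0633 204.9695]
 [  0.       0.       1.    ]] [[ 0.4073  0.9133  0.0057 -0.1667]
 [ 0.5603 -0.2449 -0.7912 -0.176 ]
 [-0.7212  0.3254 -0.6115  1.3942]
 [ 0.      0.      0.      1.    ]]
top [[497.5473   0.     273.2021]
 [  0.     497.5473 216.0559]
 [  0.       0.       1.    ]] [[-0.0075 -0.9998  0.02   -0.0229]
 [-0.9864  0.0041 -0.1642  0.4511]
 [ 0.1641 -0.021  -0.9862  1.0316]
 [ 0.      0.      0.      1.    ]]
```

View pics/scene0.png

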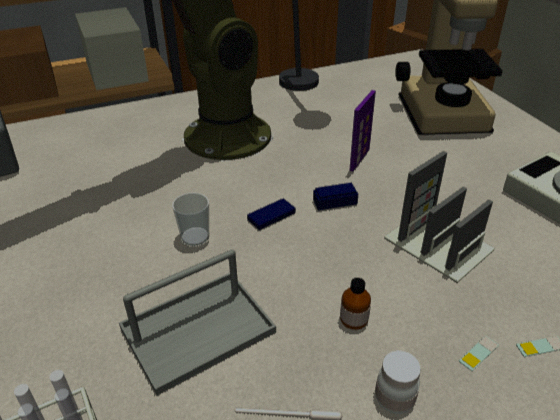

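View pics/top0.png

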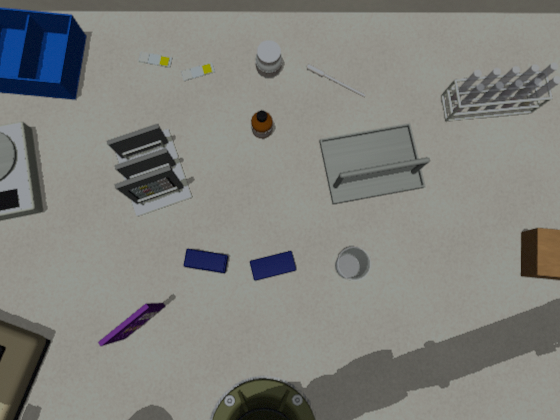

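The scene view shows the tall tray near (425,195) at the robot side of the rack, with the two covers at (445,220) and (470,235). The stand bar runs from (130,295) to (235,257). The top view shows the rack at (150,170) and the stand at (375,165). I'll enlarge both for edge pixels.

```bash
python3 - <<'E'
import cv2,numpy as np
t=cv2.imread("pics/top0.png");s=cv2.imread("pics/scene0.png")
def crop(im,x,y,w,h,f):
    c=cv2.resize(im[y:y+h,x:x+w],None,fx=f,fy=f,interpolation=cv2.INTER_CUBIC)
    c=np.clip(c.astype(float)*1.5,0,255).astype(np.uint8)
    for k in range(0,w,10): cv2.line(c,(k*f,0),(k*f,8 if k%50 else 16),(0,0,255),1); 
    for k in range(0,h,10): cv2.line(c,(0,k*f),(8 if k%50 else 16,k*f),(0,0,255),1)
    for k in range(0,w,20): cv2.putText(c,str(x+k),(k*f,20),0,.35,(0,0,255))
    for k in range(0,h,20): cv2.putText(c,str(y+k),(10,k*f+4),0,.35,(0,0,255))
    return c
cv2.imwrite("pics/c1.png",np.hstack([crop(t,100,110,100,110,4),crop(s,380,140,100,110,4)]))
cv2.imwrite("pics/c2.png",np.vstack([crop(t,310,115,130,95,3)[:285],crop(s,110,240,130,95,3)]))
E
```

```text
(no output)
```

View pics/c1.png

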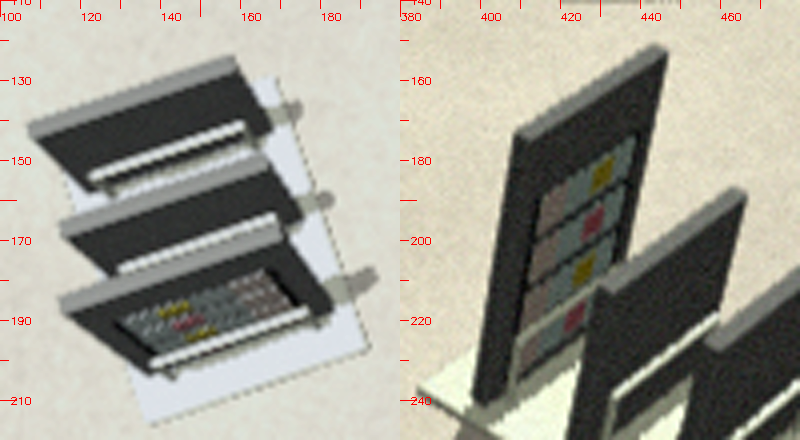

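View pics/c2.png

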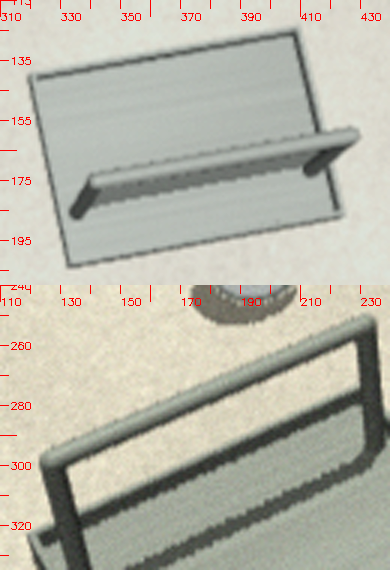

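Crop c1: the tray's top strip has its centreline at top (115.5,186)–(170,167.5) and scene (465,152.5)–(409.5,173). Crop c2: the bar axis ends are at top (341.5,176)/(427,160) and scene (232,255.5)/(126,299.5). The drip-tray rim corners in the top view are (319.5,141), (408,125), (423.5,187) and (333,203.5). Next I triangulate.

```bash
cat > h.py <<'E'
from cell import sensors, viewer, env
import cv2,numpy as np
np.set_printoptions(suppress=True,precision=4)
M={n:viewer.camera_model(n) for n in("scene","top")}
P={n:m["K"]@m["extrinsics"][:3] for n,m in M.items()}
def tri(t,s):
    X=cv2.triangulatePoints(P["top"],P["scene"],np.array(t,float).reshape(2,1),np.array(s,float).reshape(2,1))[:,0]
    return X[:3]/X[3]
def ray(n,p,z):
    A=P[n]; M3=np.column_stack([A[:,0],A[:,1],-np.array([p[0],p[1],1.])])
    x=np.linalg.solve(M3,-(A[:,2]*z+A[:,3])); return x[:2]
def proj(n,X):
    q=P[n]@np.append(X,1); return q[:2]/q[2]
E
python3 - <<'E'
from h import *
def rep(name,a,b):
    d=a-b; print(name,a,b,"mid",(a+b)/2,"len",np.linalg.norm(d),"yaw of +y axis",np.degrees(np.arctan2(-d[0],d[1])))
rep("tray3d",tri((115.5,186),(465,152.5)),tri((170,167.5),(409.5,173)))
f=lambda n,p,z:np.append(ray(n,p,z),z)
rep("tray top z",f("top",(115.5,186),.166),f("top",(170,167.5),.166))
rep("tray scene z",f("scene",(465,152.5),.166),f("scene",(409.5,173),.166))
rep("bar3d",tri((341.5,176),(232,255.5)),tri((427,160),(126,299.5)))
rep("bar top z",f("top",(341.5,176),.1),f("top",(427,160),.1))
c=[f("top",p,.016) for p in((319.5,141),(408,125),(423.5,187),(333,203.5))]
rep("rim far",c[0],c[1]);rep("rim near",c[3],c[2]); print(np.linalg.norm(c[0]-c[3]))
rep("coverB",f("top",(107.5,142),.111),f("top",(159,126),.111))
rep("coverA",f("top",(115.5,167),.111),f("top",(166,150.5),.111))
E
```

```text
tray3d [0.5022 0.295  0.1623] [0.5248 0.1745 0.1669] mid [0.5135 0.2347 0.1646] len 0.12268393903793107 yaw of +y axis 10.615640649851994
tray top z [0.4885 0.2755 0.166 ] [0.5244 0.1736 0.166 ] mid [0.5065 0.2246 0.166 ] len 0.10798374227607505 yaw of +y axis 19.41406818871833
tray scene z [0.508 0.311 0.166] [0.5239 0.1763 0.166 ] mid [0.5159 0.2437 0.166 ] len 0.13557935843243013 yaw of +y axis 6.736437804228919
bar3d [ 0.5255 -0.1642  0.0946] [ 0.5578 -0.3427  0.0991] mid [ 0.5416 -0.2534  0.0968] len 0.18144386132469884 yaw of +y axis 10.25068258926007
bar top z [ 0.5234 -0.1652  0.1   ] [ 0.5571 -0.3441  0.1   ] mid [ 0.5403 -0.2546  0.1   ] len 0.18198669947451002 yaw of +y axis 10.655666520075824
rim far [ 0.6256 -0.1316  0.016 ] [ 0.6633 -0.3342  0.016 ] mid [ 0.6444 -0.2329  0.016 ] len 0.20606802593025386 yaw of +y axis 10.52816386610793
rim near [ 0.4821 -0.1582  0.016 ] [ 0.5188 -0.3614  0.016 ] mid [ 0.5005 -0.2598  0.016 ] len 0.20648560089755108 yaw of +y axis 10.235968866099025
0.1459323301514377
coverB [0.593  0.3123 0.111 ] [0.627  0.2089 0.111 ] mid [0.61   0.2606 0.111 ] len 0.1087975282057976 yaw of +y axis 18.219727439922735
coverA [0.5405 0.2938 0.111 ] [0.5749 0.1932 0.111 ] mid [0.5577 0.2435 0.111 ] len 0.1063015484865163 yaw of +y axis 18.879690207550986
```

```bash
python3 - <<'E'
from h import *
a=tri((115.5,186),(445,152.5));b=tri((170.3,167.5),(409.5,173));d=a-b
print(a,b,(a+b)/2,np.linalg.norm(d),np.degrees(np.arctan2(-d[0],d[1])))
print(ray("scene",(445,152.5),.166),ray("scene",(409.5,173),.166))
E
```

```text
[0.4899 0.2775 0.1637] [0.5249 0.1741 0.167 ] [0.5074 0.2258 0.1653] 0.10918752904126071 18.693536755454208
[0.4929 0.2763] [0.5239 0.1763]
```

{"api": "carry_out", "payload": {"moves": [[4.5, 4.2, 0, 0.148], [4.5, 4.2, 0, 0.148], [4.5, 4.2, 0, 0.148], [4.5, 4.2, 0, 0.148], [4.5, 4.2, 0, 0.148], [4.5, 4.2, 0, 0.148], [2, 4.5, 0, 0.148], [1, 4.8, 0, 0.148], [0, 4.8, 0, 0.148], [0, 4.8, 0, 0.148], [0, 4.8, 0, 0.148], [0, 4.8, 0, 0]], "hand": 5}}

```text
time_s: 1.3
tool_pos: [0.4281, -0.1219, 0.3973]
tool_rot: [-76.4, 89.6, -146.3]
force: [0.5, -0.1, 1.0]
grip_width: 0.0499
```

Triangulation agrees with the text: length 109 mm, top at 165 mm, yaw about 18.8°. I'll go above the tray.

{"api": "carry_out", "payload": {"moves": [[0.9, 4.3, 0, 0], [0.9, 4.3, 0, 0], [0.9, 4.3, 0, 0], [0.9, 4.3, 0, 0], [0.9, 4.3, 0, 0], [0.9, 4.3, 0, 0], [0.9, 4.3, 0, 0], [0.9, 4.3, 0, 0], [0.5, 2, 0, 0], [0, 0, 0, 0]]}}

```text
time_s: 2.3
tool_pos: [0.5009, 0.2638, 0.3959]
tool_rot: [-65.5, 89.5, -135.1]
force: [-0.9, 0.0, -1.0]
grip_width: 0.0505
```

```bash
cat > st.py <<'E'
from h import *
from scipy.spatial.transform import Rotation as R
o=sensors.get_obs(); T=R.from_euler("xyz",o["tool_rot"],degrees=True).as_matrix()
print(o["time_s"],"tcp",o["tool_pos"],"grasp",o["tool_pos"]+T[:,0]*env.grip_depth,"x",T[:,0],"jaw",np.degrees(np.arctan2(T[1,1],T[0,1])),"F",o["force"],"w",o["grip_width"])
E
python3 st.py
```

```text
2.3 tcp [0.5009 0.2638 0.3959] grasp [0.5    0.2629 0.2325] x [-0.0056 -0.0056 -1.    ] jaw 20.43831100163666 F [-0.9055  0.0075 -1.0393] w 0.050510832905986854
```

{"api": "carry_out", "payload": {"moves": [[0.7, -3.7, 0, -0.028], [0, 0, 0, 0], [0, 0, -2, 0], [0, 0, 0, 0]]}}

```text
time_s: 2.7
tool_pos: [0.5077, 0.2226, 0.374]
tool_rot: [-63.6, 89.3, -134.8]
force: [-0.9, 0.0, -0.4]
grip_width: 0.0502
```

```bash
python3 st.py; python3 - <<'E'
from h import *
v=[]
for n,(x,y,w,h) in(("top",(90,110,130,150)),("scene",(370,90,130,150))):
    v.append(cv2.resize(viewer.read_camera(n)[y:y+h,x:x+w,::-1],None,fx=3,fy=3))
cv2.imwrite("pics/a1.png",np.clip(np.hstack(v)*1.5,0,255).astype(np.uint8))
E
```

```text
2.7 tcp [0.5077 0.2226 0.374 ] grasp [0.5062 0.2212 0.2105] x [-0.0087 -0.0088 -0.9999] jaw 18.727945861866292 F [-0.9069  0.0347 -0.4314] w 0.050240049945311935
```

View pics/a1.png

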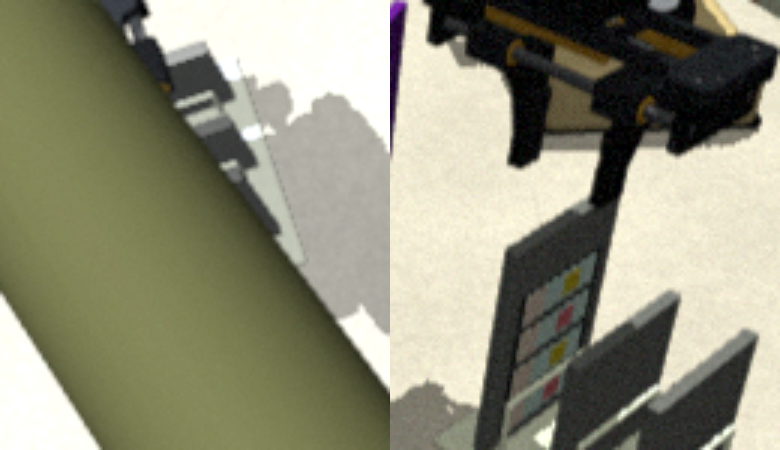

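The scene view shows the fingers straddling the tray's top, with the far finger's tip just above the strip at crop (600,200). I'll descend.

{"api": "carry_out", "payload": {"moves": [[0.1, 0.4, -2.2, 0], [0, 0, -2.2, 0], [0, 0, -1.5, 0], [0, 0, 0, 0]]}}

```text
time_s: 3.2
tool_pos: [0.5101, 0.2285, 0.3204]
tool_rot: [2.2, 89.7, -69.1]
force: [-0.5, -0.6, 1.2]
grip_width: 0.0498
```

```bash
python3 st.py
```

```text
3.2 tcp [0.5101 0.2285 0.3204] grasp [0.5104 0.2276 0.1569] x [ 0.002  -0.0053 -1.    ] jaw 18.722408853344827 F [-0.5273 -0.5936  1.2395] w 0.04980114060883049
```

{"api": "carry_out", "payload": {"moves": [[-0.3, -0.2, -1.1, 0], [0, 0, 0, 0], [0, 0, 0, 0]]}}

```text
time_s: 3.5
tool_pos: [0.5073, 0.2268, 0.3106]
tool_rot: [26.5, 89.6, -44.8]
force: [0.5, 0.8, 0.2]
grip_width: 0.0498
```

{"api": "carry_out", "payload": {"moves": [[0, 0, 0, 0], [0, 0, 0, 0], [0, 0, 0, 0], [0, 0, 0, 0], [0, 0, 0, 0], [0, 0, 0, 0]], "hand": 0.5, "force": 25}}

```text
time_s: 4.1
tool_pos: [0.508, 0.2272, 0.3126]
tool_rot: [45.2, 89.5, -26.1]
force: [1.2, -0.2, -0.5]
grip_width: 0.0109
```

```bash
python3 st.py
```

```text
4.1 tcp [0.508  0.2272 0.3126] grasp [0.5092 0.2266 0.1491] x [ 0.0075 -0.0037 -1.    ] jaw 18.72080801851705 F [ 1.2326 -0.1904 -0.5262] w 0.010922810217934922
```

Gripped at 10.9 mm. Lifting.

{"api": "carry_out", "payload": {"moves": [[0, 0, 1, 0], [0, 0, 1.5, 0], [0, 0, 1.5, 0], [0, 0, 1.5, 0], [0, 0, 1.5, 0], [0, 0, 1.5, 0], [0, 0, 1.5, 0], [0, 0, 1.5, 0], [0, 0, 1.5, 0], [0, 0, 1.5, 0], [0, 0, 0, 0]]}}

```text
time_s: 5.2
tool_pos: [0.5068, 0.2277, 0.4729]
tool_rot: [55.6, 89.3, -15.6]
force: [-0.0, 0.5, -1.5]
grip_width: 0.01
```

```bash
python3 st.py
```

```text
5.2 tcp [0.5068 0.2277 0.4729] grasp [0.5086 0.2272 0.3094] x [ 0.0111 -0.0031 -0.9999] jaw 18.771369457266747 F [-0.0407  0.462  -1.5476] w 0.010043418608527348
```

{"api": "carry_out", "payload": {"moves": [[0.4, -2, 0, 0], [0.7, -4, 0, -0.02], [0.7, -4, 0, -0.02], [0.7, -4, 0, -0.02], [0.7, -4, 0, -0.02], [0.7, -4, 0, -0.02], [0.7, -4, 0, -0.02], [0.7, -4, 0, -0.02], [0.7, -4, 0, 0], [0.7, -4, 0, 0], [0.5, -2.5, 0, 0], [0, 0, 0, 0]]}}

```text
time_s: 6.4
tool_pos: [0.5736, -0.1922, 0.4691]
tool_rot: [43.2, 89.7, -36.0]
force: [-0.6, -0.5, -1.9]
grip_width: 0.0097
```

```bash
python3 st.py
```

```text
6.4 tcp [ 0.5736 -0.1922  0.4691] grasp [ 0.5743 -0.1927  0.3056] x [ 0.0043 -0.0031 -1.    ] jaw 10.804943960260596 F [-0.6192 -0.4877 -1.8906] w 0.009668119217500753
```

{"api": "carry_out", "payload": {"moves": [[0.5, -2.7, 0, -0.007], [0.5, -2.6, 0, 0], [0, 0, 0, 0], [0, 0, 0, 0]]}}

```text
time_s: 6.8
tool_pos: [0.5837, -0.2446, 0.4669]
tool_rot: [150.1, 89.9, 70.7]
force: [-1.1, 0.2, -1.4]
grip_width: 0.01
```

```bash
python3 st.py
```

```text
6.8 tcp [ 0.5837 -0.2446  0.4669] grasp [ 0.5839 -0.2442  0.3034] x [ 0.0007  0.0021 -1.    ] jaw 10.527710702723832 F [-1.0661  0.2283 -1.3995] w 0.009955224934328072
```

{"api": "carry_out", "payload": {"moves": [[0, -0.1, -2, 0], [0, 0, -2, 0], [0, 0, -2, 0], [0, 0, -2, 0], [0, 0, -2, 0], [0, 0, -1.5, 0], [0, 0, 0, 0]]}}

```text
time_s: 7.5
tool_pos: [0.5839, -0.233, 0.3493]
tool_rot: [149.8, 89.7, 71.1]
force: [-0.9, 1.0, -2.0]
grip_width: 0.01
```

```bash
python3 st.py; python3 - <<'E'
from h import *
v=[]
for n,(x,y,w,h) in(("top",(300,100,140,150)),("scene",(90,180,200,210))):
    f=450/h; v.append(cv2.resize(viewer.read_camera(n)[y:y+h,x:x+w,::-1],(int(w*f),450)))
cv2.imwrite("pics/a2.png",np.clip(np.hstack(v)*1.5,0,255).astype(np.uint8))
E
```

```text
7.5 tcp [ 0.5839 -0.233   0.3493] grasp [ 0.5842 -0.232   0.1858] x [ 0.0019  0.0056 -1.    ] jaw 11.328179650305145 F [-0.8924  0.9895 -2.0415] w 0.010044181058488394
```

View pics/a2.png

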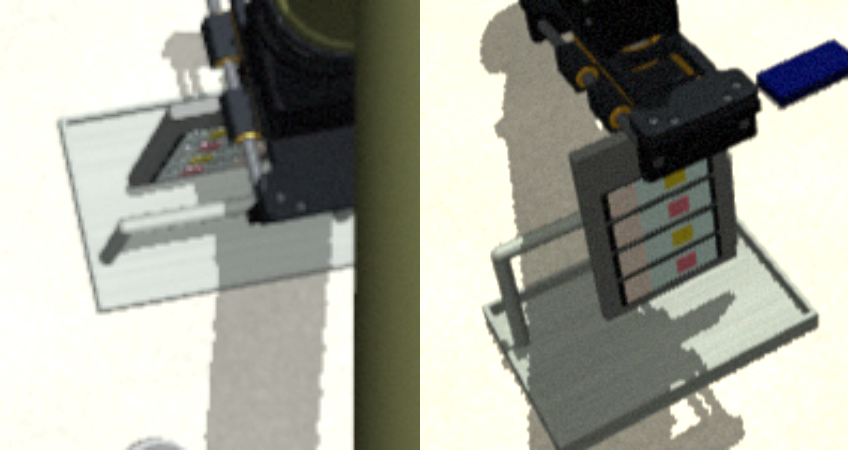

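The tray hangs upright on the far side of the bar, about 40 mm above the tray floor, and the bar is clear. It drifted about 14 mm in y, which I'll correct as it goes down.

{"api": "carry_out", "payload": {"moves": [[0, -1.4, -0.7, -0.016], [0, 0, -1, 0], [0, 0, -0.7, 0], [0, 0, -0.5, 0], [0, 0, 0, 0]]}}

```text
time_s: 8.1
tool_pos: [0.5856, -0.2495, 0.3236]
tool_rot: [87.4, 89.4, 7.6]
force: [-1.2, -1.0, -1.2]
grip_width: 0.0096
```

```bash
python3 st.py
```

```text
8.1 tcp [ 0.5856 -0.2495  0.3236] grasp [ 0.5873 -0.2493  0.1601] x [ 0.0105  0.0014 -0.9999] jaw 10.215430981870044 F [-1.1678 -0.9516 -1.2391] w 0.0095996983261343
```

{"api": "carry_out", "payload": {"moves": [[-0.2, 0.2, -0.6, 0], [0, 0, -0.4, 0], [0, 0, 0, 0]]}}

```text
time_s: 8.4
tool_pos: [0.5835, -0.2469, 0.3128]
tool_rot: [88.9, 89.4, 9.2]
force: [0.1, -0.0, -1.2]
grip_width: 0.0097
```

```bash
python3 st.py
```

```text
8.4 tcp [ 0.5835 -0.2469  0.3128] grasp [ 0.5852 -0.2466  0.1493] x [ 0.0105  0.0017 -0.9999] jaw 10.249374801396648 F [ 0.1041 -0.0277 -1.1727] w 0.009704460748754465
```

{"api": "carry_out", "payload": {"moves": [[0, 0, -0.2, 0], [0, 0, -0.1, 0], [0, 0, 0, 0]]}}

```text
time_s: 8.7
tool_pos: [0.584, -0.2464, 0.311]
tool_rot: [84.5, 89.3, 4.8]
force: [-0.1, 0.2, -2.1]
grip_width: 0.0099
```

```bash
python3 st.py
```

```text
8.7 tcp [ 0.584  -0.2464  0.311 ] grasp [ 0.586  -0.2462  0.1475] x [ 0.0121  0.001  -0.9999] jaw 10.289813621517968 F [-0.1223  0.222  -2.085 ] w 0.00990947717609183
```

{"api": "carry_out", "payload": {"moves": [[-0.1, 0, -0.2, 0], [0, 0, -0.1, 0], [0, 0, 0, 0]]}}

```text
time_s: 9.0
tool_pos: [0.5838, -0.2459, 0.3108]
tool_rot: [77.9, 89.1, -1.7]
force: [-0.3, 0.1, -1.6]
grip_width: 0.0096
```

```bash
python3 st.py
```

```text
9.0 tcp [ 0.5838 -0.2459  0.3108] grasp [ 0.5863 -0.246   0.1473] x [ 0.0153 -0.0005 -0.9999] jaw 10.31598586704087 F [-0.2636  0.1415 -1.576 ] w 0.00962949558363749
```

{"api": "carry_out", "payload": {"moves": [[-0.1, 0, -0.4, 0], [0, 0, 0, 0]]}}

```text
time_s: 9.2
tool_pos: [0.5846, -0.2451, 0.3114]
tool_rot: [74.0, 88.7, -5.6]
force: [-0.1, -0.5, -2.6]
grip_width: 0.0097
```

```bash
python3 st.py
```

```text
9.2 tcp [ 0.5846 -0.2451  0.3114] grasp [ 0.5882 -0.2454  0.1479] x [ 0.0218 -0.0021 -0.9998] jaw 10.354159846021565 F [-0.133  -0.5386 -2.5824] w 0.00974989409856321
```

```bash
python3 - <<'E'
from h import *
o=sensors.get_obs()
for k in("qpos","joint_velocities","effort","force","wrist_torque"):print(k,o[k])
v=[]
for n,(x,y,w,h) in(("top",(300,100,140,150)),("scene",(90,180,200,210))):
    f=450/h; v.append(cv2.resize(viewer.read_camera(n)[y:y+h,x:x+w,::-1],(int(w*f),450)))
cv2.imwrite("pics/a3.png",np.clip(np.hstack(v)*1.5,0,255).astype(np.uint8))
E
```

```text
qpos [ 52.199   24.4089 -40.4378  91.6557  16.4943  68.8239  18.9749]
joint_velocities [-0.0592 -0.6588 -0.1171 -1.0544 -0.5259  0.3446  0.1879]
effort [ -0.1539 -47.6404  -8.8815 -30.2014  -0.0985   0.02    -0.0097]
force [-0.133  -0.5386 -2.5824]
wrist_torque [-0.0957 -0.0702  0.0401]
```

View pics/a3.png

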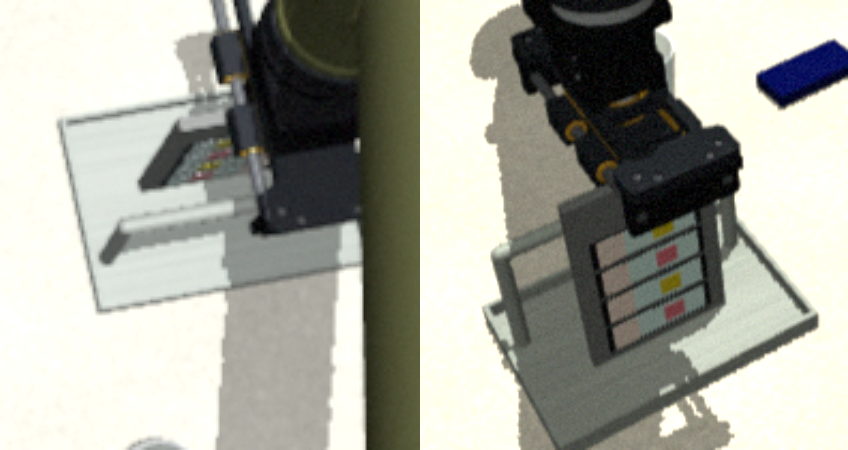

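The view shows the foot close to the floor and the tray upright and square. The force shows no contact yet, and small commands are being swallowed, so I'll use slightly larger steps.

{"api": "carry_out", "payload": {"moves": [[-0.2, 0, -0.6, 0]]}}

```text
time_s: 9.4
tool_pos: [0.5847, -0.2446, 0.31]
tool_rot: [72.4, 88.3, -7.3]
force: [-4.1, 3.4, 41.9]
grip_width: 0.0102
```

```bash
python3 st.py; python3 -c "
from h import *
c=np.array([.5875,-.2454]);ex=np.array([np.cos(np.radians(10.4)),np.sin(np.radians(10.4))]);ey=np.array([-ex[1],ex[0]])
for z in(0.004,.012):
  for p,s in(((172.6,349.4),-1),((229,320),1)): print(z,ray('scene',p,z),'expect',c+s*.055*ey+.005*ex)
"
```

```text
9.4 tcp [ 0.5847 -0.2446  0.31  ] grasp [ 0.5895 -0.2452  0.1466] x [ 0.0289 -0.0037 -0.9996] jaw 10.369298654731814 F [-4.069   3.4393 41.8759] w 0.010158772108605829
0.004 [ 0.6001 -0.2931] expect [ 0.6023 -0.2986]
0.004 [ 0.5792 -0.1921] expect [ 0.5825 -0.1904]
0.012 [ 0.6065 -0.2937] expect [ 0.6023 -0.2986]
0.012 [ 0.5858 -0.1938] expect [ 0.5825 -0.1904]
```

The floor is touched (42 N momentarily). I'll unload and shift slightly toward the bar.

{"api": "carry_out", "payload": {"moves": [[-0.3, 0, 0.4, 0], [-0.4, 0, 0, 0], [0, 0, 0, 0]]}}

```text
time_s: 9.7
tool_pos: [0.5775, -0.2448, 0.3141]
tool_rot: [71.5, 88.3, -8.1]
force: [-0.2, 0.2, -2.0]
grip_width: 0.0101
```

```bash
python3 st.py
```

```text
9.7 tcp [ 0.5775 -0.2448  0.3141] grasp [ 0.5824 -0.2455  0.1506] x [ 0.0299 -0.0042 -0.9995] jaw 10.369108179442705 F [-0.2145  0.2014 -1.9997] w 0.01010231979590016
```

{"api": "carry_out", "payload": {"moves": [[0, 0, -0.4, 0], [0, 0, 0, 0]]}}

```text
time_s: 9.9
tool_pos: [0.5776, -0.2452, 0.3101]
tool_rot: [71.2, 88.2, -8.5]
force: [-0.7, 1.1, 5.9]
grip_width: 0.0098
```

```bash
python3 st.py
```

```text
9.9 tcp [ 0.5776 -0.2452  0.3101] grasp [ 0.5826 -0.2459  0.1467] x [ 0.0307 -0.0046 -0.9995] jaw 10.32735522409541 F [-0.7332  1.1111  5.9259] w 0.009842606043327887
```

Light contact with the foot on the floor. I'll open a little.

{"api": "carry_out", "payload": {"moves": [[0, 0, 0, 0], [0, 0, 0, 0], [0, 0, 0, 0]], "hand": 2.6}}

```text
time_s: 10.2
tool_pos: [0.5771, -0.2456, 0.3082]
tool_rot: [72.8, 88.3, -6.9]
force: [-0.1, 0.2, -0.0]
grip_width: 0.0235
```

{"api": "carry_out", "payload": {"moves": [[-0.6, -0.1, 0, 0], [-0.6, -0.1, 0, 0], [-0.6, -0.1, 0, 0], [0, 0, 0, 0]]}}

```text
time_s: 10.6
tool_pos: [0.5569, -0.249, 0.3066]
tool_rot: [74.3, 88.5, -5.4]
force: [-0.7, -0.6, -0.1]
grip_width: 0.0258
```

```bash
python3 st.py; python3 - <<'E'
from h import *
v=[]
for n,(x,y,w,h) in(("top",(300,100,140,150)),("scene",(90,180,200,210))):
    f=450/h; v.append(cv2.resize(viewer.read_camera(n)[y:y+h,x:x+w,::-1],(int(w*f),450)))
cv2.imwrite("pics/a4.png",np.clip(np.hstack(v)*1.5,0,255).astype(np.uint8))
E
```

```text
10.6 tcp [ 0.5569 -0.249   0.3066] grasp [ 0.5612 -0.2494  0.1432] x [ 0.0261 -0.0025 -0.9997] jaw 10.276847276463808 F [-0.6931 -0.5577 -0.0815] w 0.025833023628607097
```

View pics/a4.png

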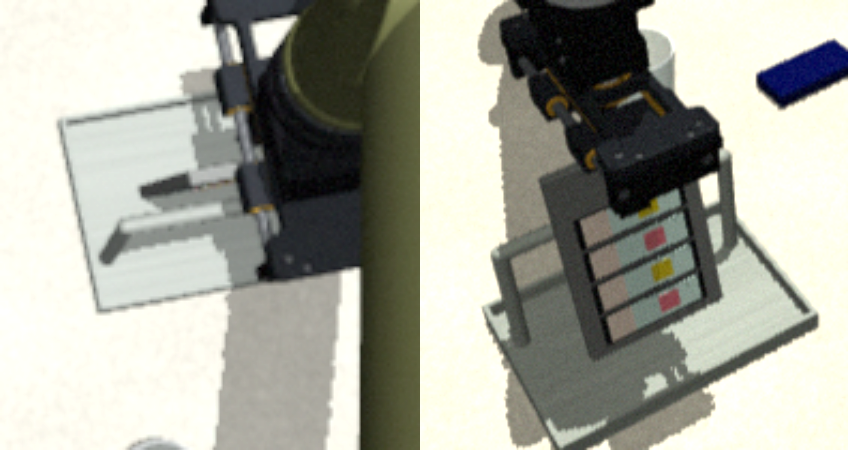

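The tray is tilting back with the near finger and the foot has stayed put. I'll continue.

{"api": "carry_out", "payload": {"moves": [[-0.6, -0.1, 0.2, 0], [-0.6, -0.1, 0.2, 0], [-0.4, -0.1, 0.2, 0], [0, 0, 0, 0]]}}

```text
time_s: 11.1
tool_pos: [0.5404, -0.2518, 0.3137]
tool_rot: [74.7, 88.4, -4.9]
force: [-0.9, 0.2, -0.3]
grip_width: 0.026
```

```bash
python3 st.py
```

```text
11.1 tcp [ 0.5404 -0.2518  0.3137] grasp [ 0.545  -0.2522  0.1502] x [ 0.0277 -0.0024 -0.9996] jaw 10.323314357525453 F [-0.9071  0.1846 -0.3125] w 0.025990154571189705
```

{"api": "carry_out", "payload": {"moves": [[0, 0, 0, 0], [0, 0, 0, 0], [0, 0, 0, 0], [0, 0, 0, 0], [0, 0, 0, 0]], "hand": 6}}

```text
time_s: 11.6
tool_pos: [0.5409, -0.2516, 0.314]
tool_rot: [74.8, 88.3, -4.9]
force: [0.5, 0.7, 0.9]
grip_width: 0.0558
```

```bash
python3 st.py; python3 - <<'E'
from h import *
v=[]
for n,(x,y,w,h) in(("top",(300,100,140,150)),("scene",(90,180,200,210))):
    f=450/h; v.append(cv2.resize(viewer.read_camera(n)[y:y+h,x:x+w,::-1],(int(w*f),450)))
cv2.imwrite("pics/a5.png",np.clip(np.hstack(v)*1.5,0,255).astype(np.uint8))
E
```

```text
11.6 tcp [ 0.5409 -0.2516  0.314 ] grasp [ 0.5456 -0.252   0.1505] x [ 0.029  -0.0025 -0.9996] jaw 10.34041394572309 F [0.5133 0.6708 0.9083] w 0.05582905446583888
```

View pics/a5.png

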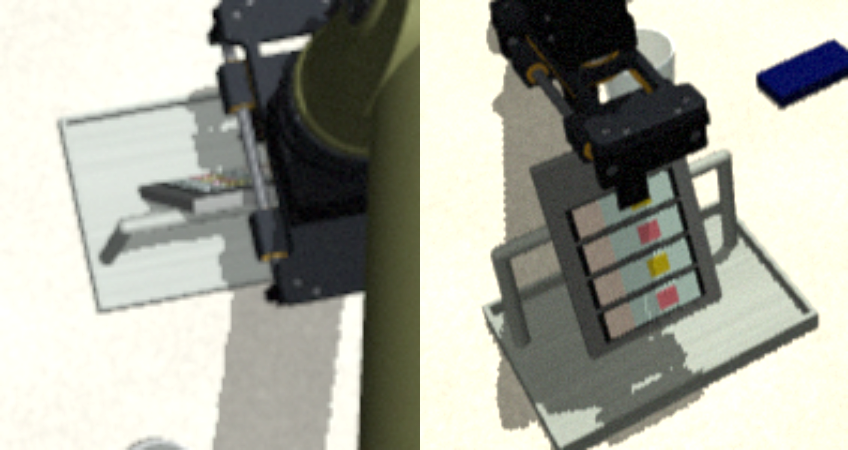

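The tray is leaning at the bar, with the foot unchanged at crop (597,355). I'll open wide and rise straight up.

{"api": "carry_out", "payload": {"moves": [[0, 0, 0, 0], [0, 0, 0, 0], [0, 0, 0, 0], [0, 0, 0.4, 0], [0, 0, 1, 0], [0, 0, 2, 0], [0, 0, 3, 0], [0, 0, 3, 0], [0, 0, 3, 0], [0, 0, 3, 0]], "hand": 8}}

```text
time_s: 12.7
tool_pos: [0.5388, -0.2507, 0.4727]
tool_rot: [82.7, 88.7, 3.1]
force: [0.6, 0.3, -0.3]
grip_width: 0.0802
```

{"api": "carry_out", "payload": {"moves": [[-0.5, 3.5, 1, 0], [-0.5, 4.5, 0, 0], [-0.5, 4.5, 0, 0], [-0.5, 4.5, 0, 0], [0, 4.5, 0, 0], [0, 4.5, 0, 0], [0, 3, 0, 0], [0, 0, 0, 0]]}}

```text
time_s: 13.5
tool_pos: [0.5148, 0.0515, 0.4974]
tool_rot: [68.7, 87.5, -11.1]
force: [-0.1, 1.2, -0.3]
grip_width: 0.0799
```

```bash
python3 st.py; python3 - <<'E'
from h import *
def crop(im,x,y,w,h,f):
    c=cv2.resize(im[y:y+h,x:x+w,::-1],None,fx=f,fy=f,interpolation=cv2.INTER_CUBIC)
    c=np.clip(c.astype(float)*1.4,0,255).astype(np.uint8)
    for k in range(0,w,10): cv2.line(c,(k*f,0),(k*f,8),(0,0,255),1)
    for k in range(0,h,10): cv2.line(c,(0,k*f),(8,k*f),(0,0,255),1)
    for k in range(0,w,20): cv2.putText(c,str(x+k),(k*f,20),0,.35,(0,0,255))
    for k in range(0,h,20): cv2.putText(c,str(y+k),(10,k*f+4),0,.35,(0,0,255))
    return c
t=viewer.read_camera("top");s=viewer.read_camera("scene")
cv2.imwrite("pics/top9.png",t[:,:,::-1])
cv2.imwrite("pics/f1.png",np.hstack([crop(t,310,115,125,140,3),crop(s,110,225,125,140,3)]))
s0=cv2.imread("pics/scene0.png")[:,:,::-1]
d=np.abs(s.astype(int)-s0).max(2)[185:285,425:495]; print("cover region changed px",(d>40).sum())
E
```

```text
13.5 tcp [0.5148 0.0515 0.4974] grasp [0.5219 0.0502 0.3341] x [ 0.0431 -0.0084 -0.999 ] jaw 10.293344207381343 F [-0.146   1.2047 -0.2833] w 0.07991424827861303
cover region changed px 376
```

View pics/f1.png

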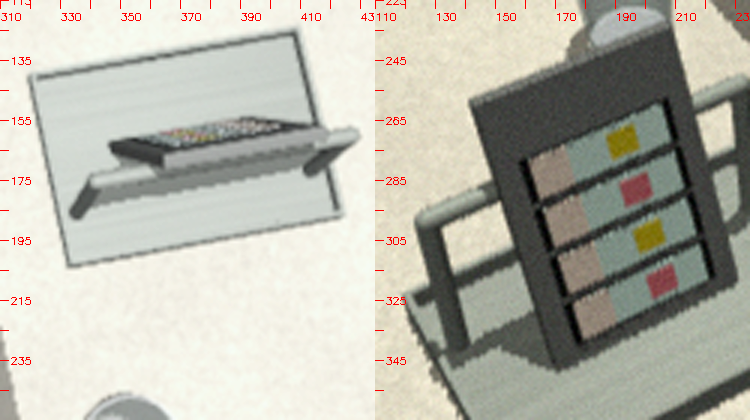

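The final view shows the tray leaning on the bar with its foot on the floor. The top-edge ends are at top (364,168.5)/(418,159) and scene (208,234)/(143.5,259), and the foot is at scene (171,348)/(230.5,318.5). I'll check the numbers, and view the rack.

```bash
python3 - <<'E'
from h import *
bm=np.array([.541,-.254,.1]);a=np.radians(10.4);B=np.array([[np.cos(a),np.sin(a),0],[-np.sin(a),np.cos(a),0],[0,0,1]])
L=lambda p:B@(p-bm)
f=lambda p:L(np.append(ray("scene",p,.004),.004))
t1=L(tri((364,168.5),(208,234)));t2=L(tri((418,159),(143.5,259)))
f1=f((230.5,318.5));f2=f((171,348))
print(t1,t2,f1,f2)
d=(t1+t2)/2-(f1+f2)/2; print("tilt",np.degrees(np.arctan2(-d[0],d[2])),"len",np.linalg.norm(d),"mid",((t1+t2)+(f1+f2))/4)
v=[]
s=viewer.read_camera("scene");s0=cv2.imread("pics/scene0.png")[:,:,::-1]
c=lambda im:cv2.resize(im[170:290,375:505,::-1],None,fx=3,fy=3)
cv2.imwrite("pics/f2.png",np.clip(np.hstack([c(s0),c(s)])*1.4,0,255).astype(np.uint8))
E
```

```text
[-0.0055  0.0564  0.0538] [-0.0064 -0.0505  0.0561] [ 0.0473  0.0577 -0.096 ] [ 0.0471 -0.0501 -0.096 ]
tilt 19.402365531213068 len 0.16002367206475032 mid [ 0.0206  0.0034 -0.0205]
```

View pics/f2.png

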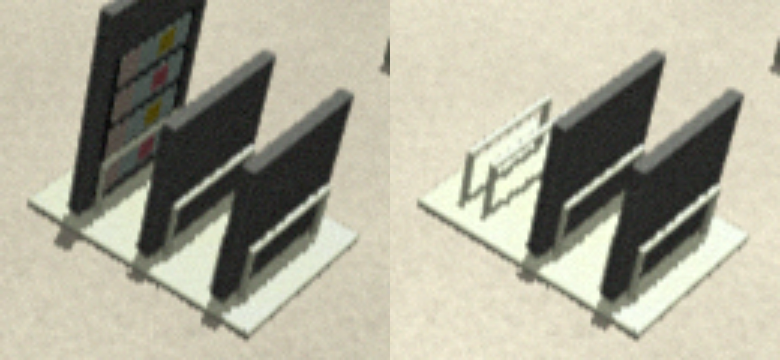

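Tilt is 19.4°, the tray is square and centred to 3 mm, and the covers look the same before and after. I'll hand in.

```bash
python3 -c "
from cell import env
print(env.sign_off())"
```

```text
the job is handed in; nothing more can be done
None
```

I took the tall slide tray out of the rack and stood its foot in the drip tray on the far side of the bar. I then let it lean back onto the bar, released it, drew the gripper clear and handed the job in; the robot's clock read 13.5 s at the last state print.

**Final pose, measured from two views:**
- The tilt is 19.4°, and the tray is within about 1° of square to the bar.
- Its centre is at about (21, 3, −21) mm in the bar's frame, inside all the limits.
- The foot-to-top length measured 160 mm, which matches the text. The foot was ray-cast onto the 4 mm floor height given in the text, not triangulated.

**Covers:** in before-and-after crops of the rack, both covers look unmoved. My automatic pixel-difference check flagged 376 changed pixels there. I put these down to the tall tray's absence, but did not separate them out.

**Disagreements along the way:**
- My first triangulation of the tray was wrong because I misread a crop scale (123 mm long instead of 110). I corrected it before acting on it.
- Small downward steps were swallowed by the arm. The next larger one touched the floor with a brief reading of 42 N at the wrist, well under the 120 N wrist limit. It came through the gripped tray, not the gripper's body. I backed off and set the tray down again at about 6 N.
- The tool drifted 1–2.5° from vertical, which did no harm.

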